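# Fetch the tee coupon from behind the upright pieces

## Task

Clear the three upright pieces (round pipe, square tube, pneumatic cylinder) from the front of the blue tray and stand all of them on the black mat before you lift the tee-joint coupon behind them. Then set the coupon squarely inside the outline on the positioner's round face, its base filling that rectangle, and only after that stand each of the three pieces back on the very spot in the tray where it stood. Knock none of them over, and leave the brass fitting, the small lap piece and the gauge where they are.

Things in the scene. Friction and masses are not known exactly. Their poses are not given: they have to be found in the camera images.
- tee: Steel tee-joint weld coupon, the only T-shaped piece, in the rear (+x) half of the tray at the start: base plate 56 (x) by 80 (y) by 8 mm thick, and on its middle an upright plate 56 long (x) by 8 thick (y), whose top is 66 mm above the underside. To be gripped across the 8 mm upright plate, along its y. Origin: centre of the underside; x along the upright plate, z up. About 0.45 kg.
- pipe: Round steel pipe standing on end, open at the top, 44 mm outside diameter, 37 mm bore, 140 mm tall. One of three upright pieces in a row in the front (robot-side) half of the tray; which stands where in the row varies. Origin: centre of the underside, z up. About 0.42 kg.
- tube: Square steel tube standing on end, open at the top, 42 by 42 mm outside, 36 mm inside, 140 mm tall, in the same row. Origin: centre of the underside, x and y square to its sides, z up. About 0.48 kg.
- cylinder: Pneumatic cylinder standing on end, in the same row: aluminium barrel 44 mm diameter and 115 mm tall with a steel rod 12 mm in diameter rising 25 mm further from its top (140 mm in all). Origin: centre of the underside, z up. About 0.35 kg.
- tray: Fixed blue plastic tray, outside 150 (x) by 220 (y) by 16 mm high, walls and floor 4 mm, so things stand in it 4 mm above the table. Origin: centre of its underside; x points from the front row towards the tee. The row of three stands along its y with about 70 mm between centres, 5 mm or so in front of the coupon. Its place among the three stations (tray, mat, positioner) varies.
- mat: Fixed black rubber mat, 180 by 180 mm, 3 mm thick: the side area. Origin: centre of its underside, x and y along its sides. Holds the gauge near its +x +y corner; the other three quarters are free.
- positioner: Fixed weld positioner: square blue base 130 by 130 mm carrying a round steel face 150 mm in diameter, 40 mm above the table. A thin painted black outline, 64 (x) by 88 mm (y), is centred on the face; the coupon goes inside it, its upright plate parallel to the outline's short sides (coupon x along positioner x, either way round). Two dark painted lines lie outside the outline's short sides. Origin: centre of the underside, z up.
- fitting: Bystander: small brass fitting, 22 mm in diameter, 20 mm high, in the tray's rear corner on the +y side of the coupon. Origin: centre of the underside.
- strip: Bystander: small steel lap-joint piece lying flat, 60 by 22 mm, 12 mm high at its doubled part, in the tray on the -y side of the coupon. Origin: centre of the underside.
- gauge: Bystander: pressure gauge lying on its back on the mat, 40 mm in diameter, 20 mm high, with a 10 mm brass stem reaching 35 mm from its centre along its -x. Origin: centre of the underside.

How it is judged:
By the outcome, as a careful person would: the job done as asked, in the order asked, and still so for the second after the job is handed in, with the robot touching nothing.
It also fails if it takes over 138 s, if anything falls off the work surface, if the arm or the gripper's body presses on something with over 40 N, if the wrist force passes 120 N, or if a joint passes its speed limit or range.

## Robot

A 6-joint arm with a two-finger parallel gripper is mounted at the origin on the work surface. World frame = base frame: x ahead of the robot, y to its left, z up, the work surface at z = 0. Lengths are in mm, angles in rad, forces in N, time in s.
With the tool pointing down it reaches from about 300 to 775 mm from the base axis. Payload 14.6 kg.
Tool frame: the origin (TCP) lies at the very end of the fingers, on their centre line; the grasp point (between the pads) lies 19 mm behind it (robot.grip_depth is the distance from the TCP to the grasp point, in mm); z points along the fingers, y is the line along which they close (so a half turn about z gives the same grasp; the last joint's range is limited). The gripper opens to 94 mm and grips with 3 to 60 N. Pads are 16 mm wide; open, the fingers measure 119 mm over their backs; the gripper's body (75 mm by 177 mm) begins 78 mm behind the grasp point.
Start: joints at [-1.311, 0.3, 1.521, -0, 1.321, -0.067], TCP at [176.551, -520.883, 205.446] pointing down, gripper open.
Joint ranges: [-3.03, 3.03], [-0.79, 2.21], [0.23, 2.52], [-1.04, 4.18], [0, 3.07], [-2.55, 2.55]. Speed limits (rad/s): [2.22, 2.22, 2.57, 3.14, 3.14, 3.14].

## Interface

Orientations are given as a rotation vector (axis times angle).
In Python, from cell import robot gives the robot as it stands.
- The arm moves only by the tool arm_command, never from a script. Its argument "series" is a list of rows, each a list of 5 numbers: the opening in per cent of the stroke, from 0 (shut) to 100 (fully open), then the shift along the tool's x, y, z as a fraction of full scale, then the turn about the tool's z as a fraction of full scale. A call has exactly 10 rows; each row shifts and turns the commanded pose from where the row before left it, along the tool's axes as they then stand; what a row does not reach is not made up. Full scale, the value 1, is 0.12 m for a shift and 60 degrees for a turn. A row lasts 1/12 s, in which the tool goes at most 41.7 mm and 7.16 degrees, less where a joint would pass 70% of its speed; a pose out of reach is approached as far as the arm can. A call with a number of a shift or a turn outside -1 to 1 is refused whole. A call with a gripper value outside its range is refused whole. The fingers move at their own pace and stop on an object; "newtons" is the grip in N (left out, the last holds). Time passes only in rows, so rows that do not move let the fingers close, or fill a call up. It gives the time, the measured TCP pose, the force, the opening and the grip force at its end, in the units of the state.
- robot.read_state(): the state, without advancing time (a new reading comes with each control period).
- robot.grab_frame(name): name is "scene" or "top" or "wrist"; returns (picture, depth): 480x640x3 uint8, red, green, blue; 480x640 float32, mm along the optical axis (not along the pixel's ray), 0 where there is no reading.
- robot.camera_model(name): a dict with "intrinsics" (3x3 intrinsics, pixels), "dist" ([k1, k2, p1, p2, k3] as OpenCV has them; the pictures are not rectified), "R" (3x3) and "t" (3): a world point X has camera coordinates R X + t. Camera axes: x right, y down, z forward; pixel columns grow to the right and rows downward; lengths in mm; the calibration is good to about 2 mm. A picture is of the moment at which its call begins: read the wrist's pose just before it. camera_model takes no time and is no camera call; for the wrist camera it gives the pose at the moment of the call.
- robot.hand_in(): hands the job in; it is judged then, once.
The state is a dict: "clock": time; "joints": joint angles; "qvel": joint speeds; "tau": joint torques, N m; "tcp_pos": TCP position; "orientation": TCP orientation; "wrist_force": force on the tool from outside, world axes, zero at the start; "torque": the same for the moment, N m; "grip_width": finger opening in mm; "grasp_force": force on a finger pad.
Only numpy, scipy, OpenCV 4.12 (cv2) and the standard library are available. Lean on these libraries where they do the work, as an engineer would, in place of code of your own. Each camera call takes 0.05 s, during which the arm holds its last target. There are 200 camera calls.

## Working session

There is one attempt and no reset: what is moved stays moved. The work goes in short steps, Python scripts to look and compute and a tool call to move; the robot and the scene stay as the last step left them, time stands still between calls to the robot, and variables do not carry over. Pictures are saved under pics/ and viewed, at most 14 in all, crops included, and the job is handed in when it is done.

Besides the shell and the picture viewer there is one more tool, called after "Request:" by a JSON object that holds its "op" and its "data", one argument or row to a line. arm_command: Moves the arm, as the interface text tells. Its arguments: {"type":"object","properties":{"series":{"type":"array"},"newtons":{"type":"number"}},"required":["series"]}

```bash
ls; mkdir -p pics; python3 - <<'E'
from cell import robot
import cv2,numpy as np
s=robot.read_state(); print(s)
for n in ("top","scene"):
    p,d=robot.grab_frame(n); cv2.imwrite(f"pics/{n}0.png",p[:,:,::-1]); np.save(f"{n}0.npy",d); np.save(f"{n}0c.npy",p)
    print(n,robot.camera_model(n))
E
```

```text
pics
{'clock': 0.0, 'joints': array([-1.31058081e+00,  3.00494187e-01,  1.52156040e+00, -3.64149242e-05,
        1.32070229e+00, -6.66218326e-02]), 'qvel': array([-0.00088187,  0.00097844, -0.00094588,  0.00048064, -0.00171771,
        0.00045941]), 'tau': array([ 1.70137955e-03, -5.31800365e+01, -3.52734625e+01,  7.08798040e-02,
        2.44703132e-02, -1.32747095e-04]), 'tcp_pos': array([ 176.48792021, -520.64418009,  204.88241499]), 'orientation': array([-3.09859448e+00, -5.10938881e-01,  2.31810711e-04]), 'wrist_force': array([-0.32253645,  0.12594108,  1.39787133]), 'torque': array([-0.03589754, -0.02927222,  0.01034302]), 'grasp_force': 0.0, 'grip_width': 93.86689593247125}
top {'intrinsics': array([[438.53339396,   0.        , 309.13409339],
       [  0.        , 438.53339396, 241.57967842],
       [  0.        ,   0.        ,   1.        ]]), 'dist': array([-0.09356691,  0.        ,  0.        ,  0.        ,  0.        ]), 'R': array([[-0.02799243, -0.99959665, -0.00479279],
       [-0.96922754,  0.02831445, -0.24453275],
       [ 0.24456982, -0.00219977, -0.96962919]]), 't': array([ -7.15747982, 541.49113206, 709.89952897])}
scene {'intrinsics': array([[497.92292604,   0.        , 322.30633745],
       [  0.        , 497.92292604, 235.55181787],
       [  0.        ,   0.        ,   1.        ]]), 'dist': array([-0.00432182,  0.        ,  0.        ,  0.        ,  0.        ]), 'R': array([[-8.95830404e-01,  4.44395657e-01, -6.21574190e-04],
       [ 3.73601463e-01,  7.52361778e-01, -5.42562164e-01],
       [-2.40644621e-01, -4.86275903e-01, -8.40015424e-01]]), 't': array([ 496.85267337, -152.9772297 , 1140.69151336])}
```

View pics/top0.png

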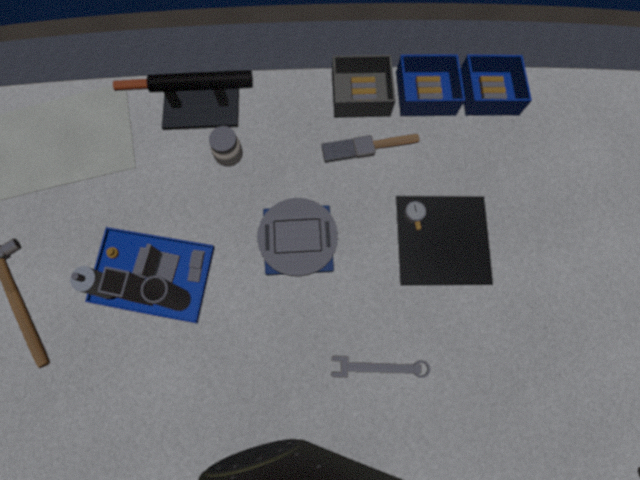

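View pics/scene0.png

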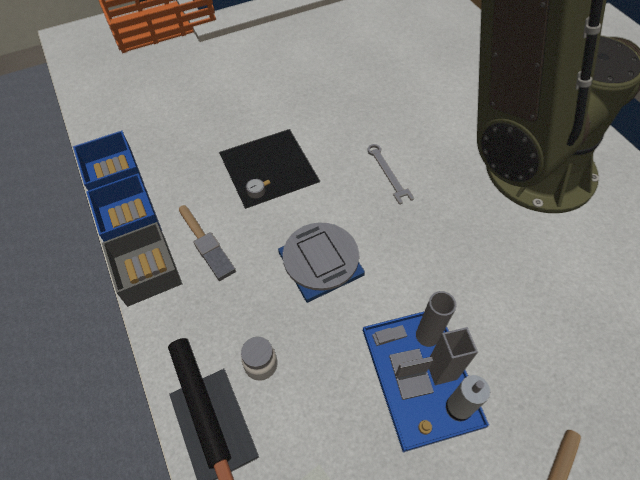

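Top view: tray on the left (about 150,275) with the cylinder at (83,278), tube (113,285) and pipe (153,290) in front of the tee (155,262). The positioner is at (298,238) and the mat at (445,240), with the gauge at (416,211). The scene view agrees. Next I'll measure from depth.

```bash
cat > h.py <<'E'
import numpy as np, cv2
from cell import robot
def cloud(d,m):
    """world XYZ per pixel (h,w,3), nan where no reading"""
    h,w=d.shape
    uv=np.stack(np.meshgrid(np.arange(w),np.arange(h)),-1).reshape(-1,1,2).astype(np.float64)
    n=cv2.undistortPoints(uv,m["intrinsics"],m["dist"]).reshape(h,w,2)
    P=np.dstack([n,np.ones((h,w))])*d[...,None]
    W=(P-m["t"])@m["R"]; W[d<=0]=np.nan
    return W
def project(X,m):
    return cv2.projectPoints(np.asarray(X,float).reshape(-1,1,3),cv2.Rodrigues(m["R"])[0],m["t"],m["intrinsics"],m["dist"])[0].reshape(-1,2)
def onplane(uv,z,m):
    n=cv2.undistortPoints(np.asarray(uv,float).reshape(-1,1,2),m["intrinsics"],m["dist"]).reshape(-1,2)
    r=np.c_[n,np.ones(len(n))]@m["R"]; c=-m["R"].T@m["t"]
    return c+r*((z-c[2])/r[:,2])[:,None]
def rect(P):
    (c,s,a)=cv2.minAreaRect(P[:,:2].astype(np.float32)); return np.round(c,1),np.round(s,1),round(a,2)
E
python3 - <<'E'
from h import *
m={n:robot.camera_model(n) for n in("top","scene")}
for n in("top","scene"):
    d=np.load(n+"0.npy");p=np.load(n+"0c.npy").astype(int)
    W=cloud(d,m[n]);X,Y,Z=W[...,0],W[...,1],W[...,2]
    r,g,b=p[...,0],p[...,1],p[...,2]
    print(n)
    def big(mask):
        mask=mask.astype(np.uint8); k,l,st,c=cv2.connectedComponentsWithStats(mask); i=1+np.argmax(st[1:,4]); return l==i
    reg=(X>250)&(X<700)&(Y>-450)&(Y<600)
    blue=(b>r+50)&(b>g+30)&reg&(Y>150)&(Z<30)
    print("tray",rect(W[big(blue)]), "z",np.nanmedian(Z[big(blue)]))
    mat=reg&(r+g+b<140)&(Z<12)&(Y<-50)
    print("mat",rect(W[big(mat)]),np.nanmedian(Z[big(mat)]))
    face=reg&(abs(Z-40)<8)&(abs(Y)<200); f=big(face); (c,rad)=cv2.minEnclosingCircle(W[f][:,:2].astype(np.float32)); print("face",c,rad,np.nanmedian(Z[f]))
    tr=reg&(Y>150)
    for lo,hi in((132,155),(108,130),(60,80)):
        k,l,st,c=cv2.connectedComponentsWithStats((tr&(Z>lo)&(Z<hi)).astype(np.uint8))
        for i in range(1,k):
            if st[i,4]>15: Q=W[l==i]; print(lo,c[i].round(),st[i,4],rect(Q),np.median(Q[:,2]).round(1))
E
```

```text
top
tray (array([502. , 282.3]), array([220.3, 148.4]), 78.63) z 3.1783050083393443
mat (array([ 555.1, -283.7]), array([175.3, 175.1]), 88.55) 2.321442226004224
face (560.5894775390625, -1.5624091625213623) 74.9911880493164 39.13379310464855
132 [114. 282.] 336 (array([465.7, 292.2]), array([45.2, 41.6]), 77.87) 141.4
132 [ 76. 276.] 64 (array([476.6, 357.9]), array([11.3, 12. ]), 55.34) 142.1
132 [154. 289.] 284 (array([452.2, 224.3]), array([41.7, 43.3]), 8.37) 141.8
108 [ 84. 279.] 508 (array([476.1, 357.4]), array([43.9, 43.6]), 5.67) 117.5
108 [109. 281.] 154 (array([470.9, 309.5]), array([ 5.8, 36.5]), 70.32) 119.5
108 [131. 287.] 148 (array([460. , 272.5]), array([11.6, 42.3]), 64.87) 120.1
108 [151. 288.] 118 (array([456. , 235.2]), array([16.1, 34.4]), 71.3) 118.9
108 [168. 294.] 113 (array([446.9, 213.1]), array([18.2, 41.8]), 64.47) 119.8
60 [145. 259.] 202 (array([517.8, 272. ]), array([ 9.7, 56.4]), 74.94) 68.0
60 [121. 284.] 77 (array([472.1, 309.4]), array([ 3.3, 33.8]), 76.07) 72.2
60 [160. 291.] 57 (array([458.1, 239.2]), array([ 7.3, 25.9]), 68.93) 69.7
60 [177. 29
[... 755 characters left out ...]
09) 119.7
108 [436. 318.] 155 (array([462.2, 234.8]), array([19. , 43.1]), 36.05) 119.6
108 [461. 340.] 156 (array([451.2, 287.2]), array([21.5, 43.7]), 29.36) 119.9
108 [452. 356.] 225 (array([477.1, 302.2]), array([30.5, 59.5]), 32.81) 119.1
108 [474. 391.] 643 (array([475.9, 360.5]), array([43.5, 42.5]), 13.89) 119.0
60 [430. 329.] 119 (array([461.6, 235.4]), array([18.3, 42.9]), 39.44) 70.1
60 [456. 349.] 56 (array([446.1, 285.5]), array([10.1, 21. ]), 20.62) 70.6
60 [445. 366.] 170 (array([477.7, 302.3]), array([30.5, 58.7]), 31.78) 70.1
60 [416. 363.] 218 (array([517.5, 274.7]), array([ 9. , 57.1]), 75.39) 69.3
60 [461. 405.] 122 (array([487.6, 364.4]), array([19.2, 42.6]), 17.22) 70.2
```

Request:
{"op": "arm_command", "data": {
  "series": [
    [100, 0, 0, -0.07, -0.1],
    [100, 0, 0, -0.07, -0.1],
    [100, 0, 0, -0.07, -0.1],
    [100, 0, 0, -0.07, -0.1],
    [100, 0, 0, -0.07, -0.1],
    [100, 0, 0, -0.07, -0.1],
    [100, 0, 0, -0.07, -0.1],
    [100, 0, 0, -0.07, -0.1],
    [100, 0, 0, -0.07, -0.1],
    [100, 0, 0, -0.07, -0.1]
  ]
}}

```text
clock: 0.93
tcp_pos: [176.5, -520.8, 289.5]
orientation: [-2.423, -1.998, -0.0]
wrist_force: [-0.5, -0.3, -0.7]
grip_width: 93.9
grasp_force: 0.0
```

Request:
{"op": "arm_command", "data": {
  "series": [
    [70, 0.235, 0.07, 0, 0],
    [70, 0.235, 0.07, 0, 0],
    [70, 0.235, 0.07, 0, 0],
    [70, 0.235, 0.07, 0, 0],
    [70, 0.235, 0.07, 0, 0],
    [70, 0.235, 0.07, 0, 0],
    [70, 0.235, 0.07, 0, 0],
    [70, 0.235, 0.07, 0, 0],
    [70, 0.235, 0.07, 0, 0],
    [70, 0.235, 0.07, 0, 0]
  ]
}}

```text
clock: 1.77
tcp_pos: [314.4, -259.3, 289.3]
orientation: [-2.429, -1.992, -0.0]
wrist_force: [0.4, 0.2, 0.4]
grip_width: 65.6
grasp_force: 0.0
```

Request:
{"op": "arm_command", "data": {
  "series": [
    [70, 0.235, 0.07, 0, 0],
    [70, 0.235, 0.07, 0, 0],
    [70, 0.235, 0.07, 0, 0],
    [70, 0.235, 0.07, 0, 0],
    [70, 0.235, 0.07, 0, 0],
    [70, 0.235, 0.07, 0, 0],
    [70, 0.235, 0.07, 0, 0],
    [70, 0.235, 0.07, 0, 0],
    [70, 0.235, 0.07, 0, 0],
    [70, 0, 0, 0, 0]
  ]
}}

```text
clock: 2.6
tcp_pos: [438.9, -23.4, 289.0]
orientation: [-2.425, -1.995, 0.0]
wrist_force: [-0.9, -0.5, -1.0]
grip_width: 65.5
grasp_force: 0.0
```

```bash
python3 - <<'E'
from h import *
s=robot.read_state(); print(s["clock"],s["tcp_pos"],s["orientation"],s["joints"])
m=robot.camera_model("wrist"); p,d=robot.grab_frame("wrist")
np.savez("w1.npz",p=p,d=d,**m); cv2.imwrite("pics/w1.png",p[:,:,::-1])
c=-m["R"].T@m["t"]; print("cam",c,m["R"].round(2))
print(project([[560,0,40],[502,283,4]],m))
E
```

```text
2.6 [438.94563826 -23.39228013 288.97609164] [-2.42502634e+00 -1.99547769e+00  1.93220060e-05] [-1.37057550e-01 -6.73082053e-03  1.67845279e+00  7.41699297e-04
  1.47068868e+00  5.66035180e-02]
cam [452.68818161  52.01199637 467.09799489] [[ 0.98 -0.19 -0.  ]
 [-0.18 -0.95  0.26]
 [-0.05 -0.26 -0.96]]
[[ 436.36635248  148.27057068]
 [ 323.23967317 -135.99453713]]
```

View pics/w1.png

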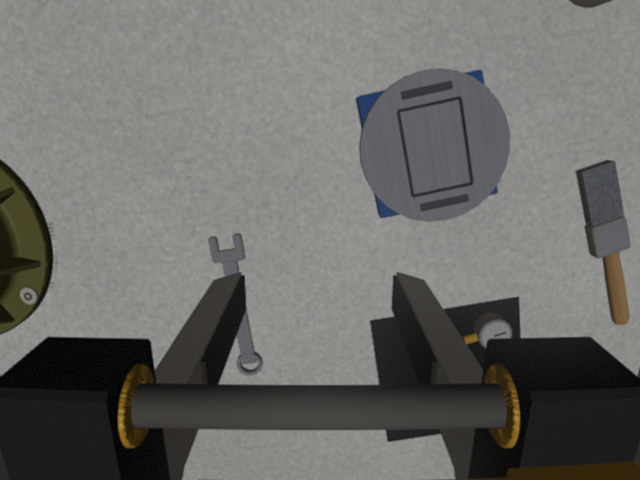

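The wrist view shows the outline with corners near (399,110), (460,98), (472,183) and (413,196), and the mat and gauge at lower right. I'll move on to the tray and measure both.

Request:
{"op": "arm_command", "data": {
  "series": [
    [70, 0.3, -0.02, 0, 0],
    [70, 0.3, -0.02, 0, 0],
    [70, 0.3, -0.02, 0, 0],
    [70, 0.3, -0.02, 0, 0],
    [70, 0.3, -0.02, 0, 0],
    [70, 0.3, -0.02, 0, 0],
    [70, 0, 0, 0, 0],
    [70, 0, 0, 0, 0],
    [70, 0, 0, 0, 0],
    [70, 0, 0, 0, 0]
  ]
}}

```text
clock: 3.48
tcp_pos: [466.0, 186.6, 289.6]
orientation: [2.43, 1.99, -0.0]
wrist_force: [0.8, -0.5, -0.4]
grip_width: 66.0
grasp_force: 0.0
```

```bash
python3 - <<'E'
from h import *
z=np.load("w1.npz"); m1={k:z[k] for k in("intrinsics","dist","R","t")}
g=cv2.cvtColor(z["p"],cv2.COLOR_RGB2GRAY).astype(int)
W=cloud(z["d"],m1)
c=np.array([[399,110],[460,98],[472,183],[413,196]],np.float32)
hull=np.zeros(g.shape,np.uint8); cv2.fillConvexPoly(hull,c.astype(int),1)
band=cv2.dilate(hull,np.ones((7,7)))-cv2.erode(hull,np.ones((7,7)))
zf=np.nanmedian(W[...,2][hull>0]); print("face z",zf)
v,u=np.nonzero((band>0)&(g<55)); P=onplane(np.c_[u,v],zf,m1); print(len(u),np.percentile(g[band>0],[5,25,50]))
print("outline",rect(P)); print("corners",onplane(c,zf,m1).round(1)[:,:2].tolist())
s=robot.read_state(); print(s["clock"],s["tcp_pos"],s["orientation"])
m=robot.camera_model("wrist"); p,d=robot.grab_frame("wrist")
np.savez("w2.npz",p=p,d=d,**m); cv2.imwrite("pics/w2.png",p[:,:,::-1])
W=cloud(d,m);X,Y,Z=W[...,0],W[...,1],W[...,2]
reg=(X>380)&(X<650)&(Y>150)&(Y<450)
for lo,hi in((132,155),(110,128),(60,80)):
    k,l,st,c=cv2.connectedComponentsWithStats((reg&(Z>lo)&(Z<hi)).astype(np.uint8))
    for i in range(1,k):
        if st[i,4]>60: Q=W[l==i]; print(lo,c[i].round(),st[i,4],rect(Q),np.median(Q[:,2]).round(1))
r,g,b=[p[...,i].astype(int) for i in range(3)]
t=reg&(b>r+50)&(b>g+30)&(Z<25); print("tray",rect(W[t]))
E
```

```text
face z 38.89195690391166
552 [41.  53.  78.5]
outline (array([559.7,   0.7]), array([63.1, 86.9]), 1.39)
corners [[529.4, 42.8], [589.2, 43.2], [591.6, -41.1], [530.9, -43.0]]
3.4833 [466.02900588 186.56373041 289.57166725] [ 2.43036919e+00  1.99037253e+00 -3.25137920e-05]
132 [288.  73.] 1172 (array([464.8, 293.4]), array([42.1, 42.3]), 77.35) 142.6
132 [290. 172.] 930 (array([451.6, 226.4]), array([43.1, 43. ]), 12.54) 142.4
110 [287.   7.] 721 (array([472.5, 344.3]), array([12.1, 38.9]), 79.86) 117.6
110 [281.  64.] 247 (array([458. , 304.2]), array([50.2, 24.1]), 32.52) 119.7
110 [285. 181.] 215 (array([445.7, 219.9]), array([20.6, 37. ]), 47.33) 119.2
60 [295.  24.] 214 (array([473.3, 344.2]), array([14.1, 40.6]), 82.64) 70.3
60 [286.  71.] 198 (array([458.2, 304.8]), array([48.7, 23.8]), 31.42) 69.8
60 [356.  94.] 606 (array([517.5, 273.9]), array([ 8.3, 55.8]), 76.07) 68.6
60 [289. 174.] 168 (array([446.1, 219.2]), array([19.9, 37.1]), 52.55) 70.2
tray (array([498.9, 273.4]), array([197. , 149.2]), 78.8)
```

View pics/w2.png

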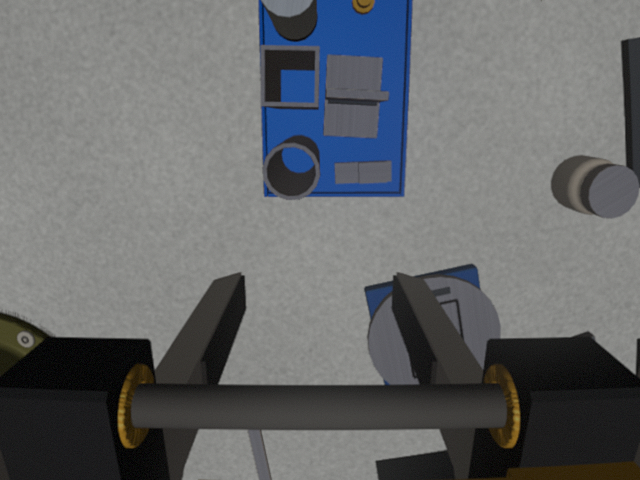

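The pipe is at (290,172), tube (288,73), cylinder (288,5) and tee (355,95), all consistent with the other cameras. Picking the pipe.

Request:
{"op": "arm_command", "data": {
  "series": [
    [70, 0.15, -0.09, 0, 0],
    [70, 0.15, -0.09, 0, 0],
    [70, 0, 0, 0.3, 0],
    [70, 0, 0, 0.3, 0],
    [70, 0, 0, 0.3, 0],
    [70, 0, 0, 0.3, 0],
    [70, 0, 0, 0.21, 0],
    [70, 0, 0, 0.15, 0],
    [70, 0, 0, 0.05, 0],
    [70, 0, 0, 0, 0]
  ]
}}

```text
clock: 4.37
tcp_pos: [451.6, 226.5, 95.5]
orientation: [-2.43, -1.991, 0.003]
wrist_force: [-0.0, -0.0, -0.1]
grip_width: 65.7
grasp_force: 0.0
```

Request:
{"op": "arm_command", "data": {
  "series": [
    [30, 0, 0, 0, 0],
    [30, 0, 0, 0, 0],
    [30, 0, 0, 0, 0],
    [30, 0, 0, 0, 0],
    [30, 0, 0, 0, 0],
    [30, 0, 0, 0, 0],
    [30, 0, 0, 0, 0],
    [30, 0, 0, 0, 0],
    [30, 0, 0, 0, 0],
    [30, 0, 0, 0, 0]
  ],
  "newtons": 40
}}

```text
clock: 5.2
tcp_pos: [452.5, 227.7, 97.3]
orientation: [2.428, 1.992, 0.003]
wrist_force: [0.5, -1.3, 7.7]
grip_width: 43.6
grasp_force: 40.0
```

Request:
{"op": "arm_command", "data": {
  "series": [
    [30, 0, 0, -0.1, 0],
    [30, 0, 0, -0.22, 0],
    [30, 0, 0, -0.3, 0],
    [30, 0, 0, -0.3, 0],
    [30, -0.286, 0.14, 0, 0],
    [30, -0.286, 0.14, 0, 0],
    [30, -0.286, 0.14, 0, 0],
    [30, -0.286, 0.14, 0, 0],
    [30, -0.286, 0.14, 0, 0],
    [30, -0.286, 0.14, 0, 0]
  ]
}}

```text
clock: 6.03
tcp_pos: [510.2, 4.1, 206.5]
orientation: [-2.428, -1.992, 0.001]
wrist_force: [0.9, -0.1, -3.8]
grip_width: 43.8
grasp_force: 40.0
```

Request:
{"op": "arm_command", "data": {
  "series": [
    [30, -0.286, 0.14, 0, 0],
    [30, -0.286, 0.14, 0, 0],
    [30, -0.286, 0.14, 0, 0],
    [30, -0.286, 0.14, 0, 0],
    [30, -0.286, 0.14, 0, 0],
    [30, -0.286, 0.14, 0, 0],
    [30, -0.286, 0.14, 0, 0],
    [30, -0.286, 0.14, 0, 0],
    [30, -0.286, 0.148, 0, 0],
    [30, 0, 0, 0, 0]
  ]
}}

```text
clock: 6.87
tcp_pos: [598.6, -332.5, 204.1]
orientation: [-2.432, -1.986, 0.003]
wrist_force: [-0.5, 0.3, -5.0]
grip_width: 43.9
grasp_force: 40.0
```

Request:
{"op": "arm_command", "data": {
  "series": [
    [30, 0, 0, 0.2, 0],
    [30, 0, 0, 0.25, 0],
    [30, 0, 0, 0.2, 0],
    [30, 0, 0, 0.12, 0],
    [30, 0, 0, 0.06, 0],
    [30, 0, 0, 0.03, 0],
    [30, 0, 0, 0.02, 0],
    [30, 0, 0, 0.01, 0],
    [30, 0, 0, 0.01, 0],
    [30, 0, 0, 0.01, 0]
  ]
}}

```text
clock: 7.7
tcp_pos: [599.5, -326.9, 98.3]
orientation: [2.428, 1.992, 0.001]
wrist_force: [-0.4, 0.1, -3.6]
grip_width: 43.7
grasp_force: 40.0
```

```bash
python3 - <<'E'
from h import *
s=robot.read_state(); print(s["clock"],s["tcp_pos"],s["orientation"],s["wrist_force"],s["grip_width"])
p,d=robot.grab_frame("scene"); cv2.imwrite("pics/s1.png",p[:,:,::-1])
E
```

```text
7.7 [ 599.52570688 -326.94720852   98.30002674] [2.42797512e+00 1.99165805e+00 7.31361443e-04] [-0.37580959  0.10978416 -3.63862727] 43.737347260043094
```

View pics/s1.png

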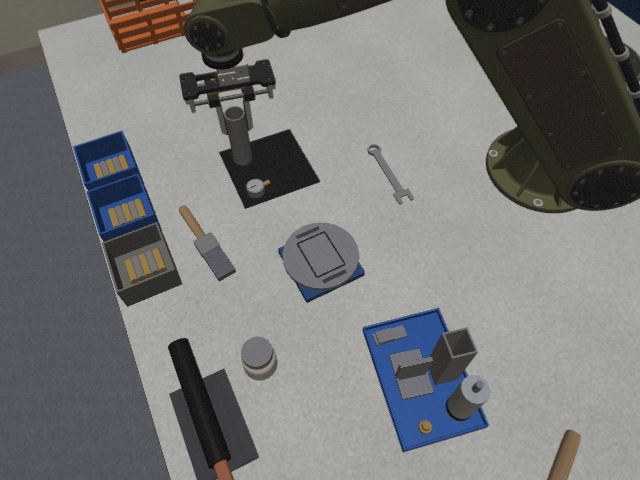

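The pipe is held over the mat at (240,140) and still hanging, since the force is about its own weight. Lowering the last 2 mm.

Request:
{"op": "arm_command", "data": {
  "series": [
    [30, 0, 0, 0.005, 0],
    [30, 0, 0, 0.005, 0],
    [30, 0, 0, 0.005, 0],
    [30, 0, 0, 0.003, 0],
    [30, 0, 0, 0, 0],
    [30, 0, 0, 0, 0],
    [30, 0, 0, 0, 0],
    [30, 0, 0, 0, 0],
    [30, 0, 0, 0, 0],
    [30, 0, 0, 0, 0]
  ]
}}

```text
clock: 8.58
tcp_pos: [599.4, -327.0, 96.3]
orientation: [2.428, 1.992, 0.0]
wrist_force: [-2.0, 1.3, 5.9]
grip_width: 43.7
grasp_force: 40.0
```

Request:
{"op": "arm_command", "data": {
  "series": [
    [65, 0, 0, 0, 0],
    [65, 0, 0, 0, 0],
    [65, 0, 0, 0, 0],
    [65, 0, 0, -0.1, 0],
    [65, 0, 0, -0.22, 0],
    [65, 0, 0, -0.3, 0],
    [65, 0, 0, -0.3, 0],
    [65, 0.286, -0.124, 0, 0],
    [65, 0.286, -0.124, 0, 0],
    [65, 0.286, -0.124, 0, 0]
  ]
}}

```text
clock: 9.42
tcp_pos: [575.1, -216.1, 206.9]
orientation: [2.429, 1.99, 0.001]
wrist_force: [1.0, 0.7, -0.0]
grip_width: 61.2
grasp_force: 0.0
```

Request:
{"op": "arm_command", "data": {
  "series": [
    [65, 0.286, -0.124, 0, 0],
    [65, 0.286, -0.124, 0, 0],
    [65, 0.286, -0.124, 0, 0],
    [65, 0.286, -0.124, 0, 0],
    [65, 0.286, -0.124, 0, 0],
    [65, 0.286, -0.124, 0, 0],
    [65, 0.286, -0.124, 0, 0],
    [65, 0.286, -0.124, 0, 0],
    [65, 0.286, -0.124, 0, 0],
    [65, 0.286, -0.124, 0, 0]
  ]
}}

```text
clock: 10.25
tcp_pos: [496.2, 150.3, 206.8]
orientation: [2.429, 1.992, 0.002]
wrist_force: [0.5, -0.7, 0.7]
grip_width: 61.4
grasp_force: 0.0
```

Request:
{"op": "arm_command", "data": {
  "series": [
    [65, 0.286, -0.124, 0, 0],
    [65, 0.286, -0.124, 0, 0],
    [65, 0.286, -0.124, 0, 0],
    [65, 0.283, -0.128, 0, 0],
    [65, 0, 0, 0, 0.017],
    [65, 0, 0, 0, 0],
    [65, 0, 0, 0, 0],
    [65, 0, 0, 0, 0],
    [65, 0, 0, 0, 0],
    [65, 0, 0, 0, 0]
  ]
}}

```text
clock: 11.08
tcp_pos: [465.1, 293.8, 205.9]
orientation: [2.448, 1.969, 0.0]
wrist_force: [0.2, 0.6, 0.2]
grip_width: 60.7
grasp_force: 0.0
```

```bash
python3 - <<'E'
from h import *
s=robot.read_state(); print(s["clock"],s["tcp_pos"],s["orientation"])
m=robot.camera_model("scene"); p,d=robot.grab_frame("scene")
W=cloud(d,m);X,Y,Z=W[...,0],W[...,1],W[...,2]
k,l,st,c=cv2.connectedComponentsWithStats(((X>480)&(X<700)&(Y<-200)&(Y>-420)&(Z>132)&(Z<155)).astype(np.uint8))
for i in range(1,k):
    if st[i,4]>60: print("pipe",st[i,4],rect(W[l==i]),np.median(W[l==i][:,2]))
E
```

```text
11.0833 [465.0857137  293.76056008 205.93232654] [2.44773987e+00 1.96920056e+00 4.73292273e-04]
pipe 220 (array([ 598. , -326.7]), array([41.2, 44. ]), 13.79) 139.87598999611205
```

Pipe is standing at (598,-327). Now the tube.

Request:
{"op": "arm_command", "data": {
  "series": [
    [65, 0, 0, 0.25, 0],
    [65, 0, 0, 0.3, 0],
    [65, 0, 0, 0.22, 0],
    [65, 0, 0, 0.1, 0],
    [65, 0, 0, 0.04, 0],
    [65, 0, 0, 0, 0],
    [30, 0, 0, 0, 0],
    [30, 0, 0, 0, 0],
    [30, 0, 0, 0, 0],
    [30, 0, 0, 0, 0]
  ],
  "newtons": 40
}}

```text
clock: 11.97
tcp_pos: [465.3, 294.9, 97.7]
orientation: [2.446, 1.97, 0.003]
wrist_force: [-0.2, -0.7, 5.3]
grip_width: 41.9
grasp_force: 40.0
```

Request:
{"op": "arm_command", "data": {
  "series": [
    [30, 0, 0, 0, 0],
    [30, 0, 0, 0, 0],
    [30, 0, 0, 0, 0],
    [30, 0, 0, -0.1, 0],
    [30, 0, 0, -0.22, 0],
    [30, 0, 0, -0.3, 0],
    [30, 0, 0, -0.3, 0],
    [30, 0, 0, 0, -0.017],
    [30, 0, 0, 0, 0],
    [30, 0, 0, 0, 0]
  ]
}}

```text
clock: 12.8
tcp_pos: [464.1, 294.3, 205.9]
orientation: [-2.429, -1.992, 0.003]
wrist_force: [-0.2, -0.1, -4.3]
grip_width: 41.8
grasp_force: 40.0
```

Request:
{"op": "arm_command", "data": {
  "series": [
    [30, -0.293, 0.081, 0, 0],
    [30, -0.293, 0.081, 0, 0],
    [30, -0.293, 0.081, 0, 0],
    [30, -0.293, 0.081, 0, 0],
    [30, -0.293, 0.081, 0, 0],
    [30, -0.293, 0.081, 0, 0],
    [30, -0.293, 0.081, 0, 0],
    [30, -0.293, 0.081, 0, 0],
    [30, -0.293, 0.081, 0, 0],
    [30, -0.293, 0.081, 0, 0]
  ]
}}

```text
clock: 13.63
tcp_pos: [490.2, -70.9, 205.1]
orientation: [-2.427, -1.99, 0.003]
wrist_force: [0.5, 0.7, -3.8]
grip_width: 42.0
grasp_force: 40.0
```

Request:
{"op": "arm_command", "data": {
  "series": [
    [30, -0.293, 0.081, 0, 0],
    [30, -0.293, 0.081, 0, 0],
    [30, -0.293, 0.081, 0, 0],
    [30, -0.293, 0.081, 0, 0],
    [30, -0.293, 0.081, 0, 0],
    [30, -0.293, 0.081, 0, 0],
    [30, -0.298, 0.079, 0, 0],
    [30, 0, 0, 0, 0],
    [30, 0, 0, 0, 0],
    [30, 0, 0, 0.2, 0]
  ]
}}

```text
clock: 14.47
tcp_pos: [510.4, -324.9, 185.0]
orientation: [2.427, 1.989, 0.002]
wrist_force: [0.8, -0.3, -4.2]
grip_width: 41.4
grasp_force: 40.0
```

Request:
{"op": "arm_command", "data": {
  "series": [
    [30, 0, 0, 0.25, 0],
    [30, 0, 0, 0.25, 0],
    [30, 0, 0, 0.12, 0],
    [30, 0, 0, 0.06, 0],
    [30, 0, 0, 0.02, 0],
    [30, 0, 0, 0.01, 0],
    [30, 0, 0, 0.01, 0],
    [30, 0, 0, 0.008, 0],
    [30, 0, 0, 0, 0],
    [30, 0, 0, 0, 0]
  ]
}}

```text
clock: 15.3
tcp_pos: [510.0, -324.6, 96.8]
orientation: [2.428, 1.991, 0.001]
wrist_force: [-0.3, 2.6, 4.9]
grip_width: 42.0
grasp_force: 40.0
```

Request:
{"op": "arm_command", "data": {
  "series": [
    [65, 0, 0, 0, 0],
    [65, 0, 0, 0, 0],
    [65, 0, 0, 0, 0],
    [65, 0, 0, -0.1, 0],
    [65, 0, 0, -0.22, 0],
    [65, 0, 0, -0.3, 0],
    [65, 0, 0, -0.3, 0],
    [65, 0.292, -0.073, 0, 0],
    [65, 0.292, -0.073, 0, 0],
    [65, 0.292, -0.073, 0, 0]
  ]
}}

```text
clock: 16.13
tcp_pos: [504.0, -215.3, 207.2]
orientation: [2.429, 1.99, 0.001]
wrist_force: [1.1, 0.3, 0.2]
grip_width: 61.1
grasp_force: 0.0
```

Request:
{"op": "arm_command", "data": {
  "series": [
    [65, 0.292, -0.073, 0, 0],
    [65, 0.292, -0.073, 0, 0],
    [65, 0.292, -0.073, 0, 0],
    [65, 0.292, -0.073, 0, 0],
    [65, 0.292, -0.073, 0, 0],
    [65, 0.292, -0.073, 0, 0],
    [65, 0.292, -0.073, 0, 0],
    [65, 0.292, -0.073, 0, 0],
    [65, 0.292, -0.073, 0, 0],
    [65, 0.292, -0.073, 0, 0]
  ]
}}

```text
clock: 16.97
tcp_pos: [486.6, 146.3, 207.1]
orientation: [2.429, 1.992, 0.002]
wrist_force: [0.7, -0.4, -0.7]
grip_width: 60.8
grasp_force: 0.0
```

Request:
{"op": "arm_command", "data": {
  "series": [
    [65, 0.292, -0.073, 0, 0],
    [65, 0.292, -0.073, 0, 0],
    [65, 0.292, -0.073, 0, 0],
    [65, 0.292, -0.073, 0, 0],
    [65, 0.292, -0.073, 0, 0],
    [65, 0.287, -0.077, 0, 0],
    [65, 0, 0, 0, 0],
    [65, 0, 0, 0, 0],
    [65, 0, 0, 0, 0],
    [65, 0, 0, 0, 0]
  ]
}}

```text
clock: 17.8
tcp_pos: [476.2, 359.6, 206.5]
orientation: [2.43, 1.991, 0.001]
wrist_force: [0.4, -0.7, -0.7]
grip_width: 61.0
grasp_force: 0.0
```

```bash
python3 - <<'E'
from h import *
s=robot.read_state(); print(s["clock"],s["tcp_pos"],s["orientation"])
m=robot.camera_model("scene"); p,d=robot.grab_frame("scene")
W=cloud(d,m);X,Y,Z=W[...,0],W[...,1],W[...,2]
k,l,st,c=cv2.connectedComponentsWithStats(((X>450)&(X<700)&(Y<-200)&(Y>-420)&(Z>132)&(Z<155)).astype(np.uint8))
for i in range(1,k):
    if st[i,4]>60: print(st[i,4],rect(W[l==i]),np.median(W[l==i][:,2]))
E
```

```text
17.8 [476.17316398 359.57632681 206.45615275] [2.42985189e+00 1.99107718e+00 5.51723458e-04]
240 (array([ 508. , -324.1]), array([47.4, 42.4]), 78.95) 139.7456239340799
216 (array([ 598. , -326.6]), array([42.1, 44.8]), 1.4) 140.4950696585812
```

Request:
{"op": "arm_command", "data": {
  "series": [
    [65, 0, 0, 0.25, 0],
    [65, 0, 0, 0.3, 0],
    [65, 0, 0, 0.3, 0],
    [65, 0, 0, 0.137, 0],
    [65, 0, 0, 0.06, 0],
    [65, 0, 0, 0, 0],
    [30, 0, 0, 0, 0],
    [30, 0, 0, 0, 0],
    [30, 0, 0, 0, 0],
    [30, 0, 0, 0, 0]
  ],
  "newtons": 40
}}

```text
clock: 18.68
tcp_pos: [476.6, 360.9, 81.9]
orientation: [2.429, 1.992, 0.004]
wrist_force: [-0.2, -0.3, 6.0]
grip_width: 43.4
grasp_force: 40.0
```

Request:
{"op": "arm_command", "data": {
  "series": [
    [30, 0, 0, 0, 0],
    [30, 0, 0, 0, 0],
    [30, 0, 0, 0, 0],
    [30, 0, 0, -0.15, 0],
    [30, 0, 0, -0.3, 0],
    [30, 0, 0, -0.3, 0],
    [30, 0, 0, -0.3, 0],
    [30, 0, 0, 0, 0],
    [30, 0, 0, 0, 0],
    [30, 0, 0, 0, 0]
  ]
}}

```text
clock: 19.52
tcp_pos: [475.4, 360.2, 205.2]
orientation: [-2.429, -1.992, 0.002]
wrist_force: [-0.5, 0.5, -3.9]
grip_width: 43.7
grasp_force: 40.0
```

Request:
{"op": "arm_command", "data": {
  "series": [
    [30, -0.283, 0.075, 0, 0],
    [30, -0.283, 0.075, 0, 0],
    [30, -0.283, 0.075, 0, 0],
    [30, -0.283, 0.075, 0, 0],
    [30, -0.283, 0.075, 0, 0],
    [30, -0.283, 0.075, 0, 0],
    [30, -0.283, 0.075, 0, 0],
    [30, -0.283, 0.075, 0, 0],
    [30, -0.283, 0.075, 0, 0],
    [30, -0.283, 0.075, 0, 0]
  ]
}}

```text
clock: 20.35
tcp_pos: [496.8, 8.2, 204.6]
orientation: [-2.427, -1.991, 0.003]
wrist_force: [-0.2, 0.2, -2.3]
grip_width: 43.4
grasp_force: 40.0
```

Request:
{"op": "arm_command", "data": {
  "series": [
    [30, -0.283, 0.075, 0, 0],
    [30, -0.283, 0.075, 0, 0],
    [30, -0.283, 0.075, 0, 0],
    [30, -0.283, 0.075, 0, 0],
    [30, -0.283, 0.075, 0, 0],
    [30, -0.283, 0.075, 0, 0],
    [30, -0.278, 0.067, 0, 0],
    [30, 0, 0, 0, 0],
    [30, 0, 0, 0.15, 0],
    [30, 0, 0, 0.25, 0]
  ]
}}

```text
clock: 21.18
tcp_pos: [512.6, -235.5, 158.4]
orientation: [2.429, 1.99, 0.001]
wrist_force: [0.6, -0.7, -3.1]
grip_width: 43.3
grasp_force: 40.0
```

Request:
{"op": "arm_command", "data": {
  "series": [
    [30, 0, 0, 0.25, 0],
    [30, 0, 0, 0.2, 0],
    [30, 0, 0, 0.12, 0],
    [30, 0, 0, 0.06, 0],
    [30, 0, 0, 0.01, 0],
    [30, 0, 0, 0.01, 0],
    [30, 0, 0, 0.008, 0],
    [30, 0, 0, 0, 0],
    [30, 0, 0, 0, 0],
    [30, 0, 0, 0, 0]
  ]
}}

```text
clock: 22.02
tcp_pos: [511.6, -234.5, 80.2]
orientation: [-2.428, -1.992, 0.001]
wrist_force: [-8.2, 3.9, 15.5]
grip_width: 43.5
grasp_force: 40.0
```

Request:
{"op": "arm_command", "data": {
  "series": [
    [65, 0, 0, 0, 0],
    [65, 0, 0, 0, 0],
    [65, 0, 0, 0, 0],
    [65, 0, 0, -0.15, 0],
    [65, 0, 0, -0.3, 0],
    [65, 0, 0, -0.3, 0],
    [65, 0, 0, -0.3, 0],
    [65, 0.298, -0.056, 0, 0],
    [65, 0.298, -0.056, 0, 0],
    [65, 0.298, -0.056, 0, 0]
  ]
}}

```text
clock: 22.85
tcp_pos: [513.2, -124.6, 205.5]
orientation: [2.43, 1.991, 0.001]
wrist_force: [1.1, 0.2, -1.4]
grip_width: 60.9
grasp_force: 0.0
```

Request:
{"op": "arm_command", "data": {
  "series": [
    [65, 0.298, -0.056, 0, 0],
    [65, 0.298, -0.056, 0, 0],
    [65, 0.298, -0.056, 0, 0],
    [65, 0.298, -0.056, 0, 0],
    [65, 0.298, -0.056, 0, 0],
    [65, 0.298, -0.056, 0, 0],
    [65, 0.298, -0.056, 0, 0],
    [65, 0.298, -0.056, 0, 0],
    [65, 0.298, -0.056, 0, 0],
    [65, 0.298, -0.056, 0, 0]
  ]
}}

```text
clock: 23.68
tcp_pos: [517.1, 240.1, 205.2]
orientation: [-2.429, -1.993, 0.0]
wrist_force: [0.1, -1.2, -0.1]
grip_width: 60.9
grasp_force: 0.0
```

Request:
{"op": "arm_command", "data": {
  "series": [
    [45, 0.304, -0.057, 0, 0],
    [45, 0, 0, 0, -0.112],
    [45, 0, 0, 0, -0.112],
    [45, 0, 0, 0, -0.112],
    [45, 0, 0, 0, -0.112],
    [45, 0, 0, 0, -0.112],
    [45, 0, 0, 0, -0.112],
    [45, 0, 0, 0, -0.112],
    [45, 0, 0, 0, -0.112],
    [45, 0, 0, 0, -0.112]
  ]
}}

```text
clock: 24.52
tcp_pos: [517.8, 275.4, 205.0]
orientation: [-1.086, -2.948, 0.0]
wrist_force: [1.5, 0.4, 0.3]
grip_width: 42.4
grasp_force: 0.0
```

Request:
{"op": "arm_command", "data": {
  "series": [
    [45, 0, 0, 0, -0.112],
    [45, 0, 0, 0, -0.112],
    [45, 0, 0, 0, -0.112],
    [45, 0, 0, 0, -0.109],
    [45, 0, 0, 0, 0],
    [45, 0, 0, 0, 0],
    [45, 0, 0, 0, 0],
    [45, 0, 0, 0, 0],
    [45, 0, 0, 0, 0],
    [45, 0, 0, 0, 0]
  ]
}}

```text
clock: 25.35
tcp_pos: [517.8, 275.3, 205.3]
orientation: [-0.387, -3.118, 0.0]
wrist_force: [-0.4, -0.7, -0.3]
grip_width: 42.3
grasp_force: 0.0
```

```bash
python3 - <<'E'
from h import *
s=robot.read_state(); print(s["clock"],s["tcp_pos"],s["orientation"],"psi",np.degrees(2*np.arctan2(s["orientation"][1],s["orientation"][0])),s["joints"][5])
m=robot.camera_model("scene"); p,d=robot.grab_frame("scene"); cv2.imwrite("pics/s2.png",p[:,:,::-1])
W=cloud(d,m);X,Y,Z=W[...,0],W[...,1],W[...,2]
for lo,hi in((132,155),(110,125)):
  k,l,st,c=cv2.connectedComponentsWithStats(((X>450)&(X<700)&(Y<-180)&(Y>-420)&(Z>lo)&(Z<hi)).astype(np.uint8))
  for i in range(1,k):
    if st[i,4]>60: print(lo,st[i,4],rect(W[l==i]),np.median(W[l==i][:,2]))
m=robot.camera_model("wrist"); p,d=robot.grab_frame("wrist"); cv2.imwrite("pics/w3.png",p[:,:,::-1])
W=cloud(d,m);X,Y,Z=W[...,0],W[...,1],W[...,2]
for lo,hi in((60,78),(9,15)):
  k,l,st,c=cv2.connectedComponentsWithStats(((X>460)&(X<620)&(Y>200)&(Y<360)&(Z>lo)&(Z<hi)).astype(np.uint8))
  for i in range(1,k):
    if st[i,4]>200: print(lo,c[i].round(),st[i,4],rect(W[l==i]),np.median(W[l==i][:,2]))
E
```

```text
25.35 [517.84329646 275.31650567 205.30534136] [-3.87210976e-01 -3.11761642e+00  9.43625432e-06] psi -194.159870168878 -0.8974575115775599
132 241 (array([ 508.1, -324.1]), array([46.1, 42.4]), 78.88) 140.18411804959706
132 219 (array([ 597.9, -326.7]), array([41.9, 44.4]), 4.16) 139.69009095414802
110 73 (array([ 501.5, -341.6]), array([12.2, 33.9]), 64.19) 118.240992163906
110 112 (array([ 518.7, -314.8]), array([31.1, 56.3]), 40.1) 117.71939242581473
110 105 (array([ 600.2, -313.6]), array([23.2, 43. ]), 78.77) 117.95547925157581
110 269 (array([ 509.3, -232.8]), array([42.1, 41.8]), 64.98) 117.99702386409425
60 [316. 220.] 800 (array([517.3, 273.6]), array([ 7.7, 56.3]), 75.95) 68.67848523645243
9 [317. 205.] 4877 (array([516.8, 273.9]), array([80.1, 55.8]), 75.95) 10.840617351809641
9 [339. 264.] 838 (array([574.2, 279.8]), array([163. ,   4.8]), 78.72) 13.821269777280971
```

View pics/w3.png

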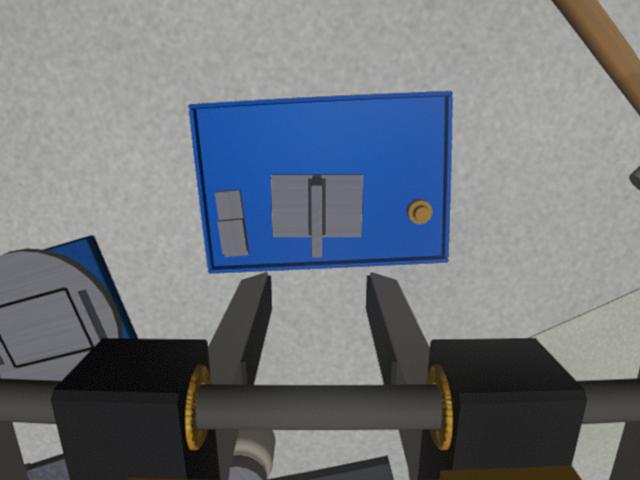

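The tee upright is centred at (316,220) in the picture, and the strip and fitting are clear of the fingers. Gripping it.

Request:
{"op": "arm_command", "data": {
  "series": [
    [45, 0, -0.01, 0.2, 0],
    [45, 0, 0, 0.3, 0],
    [45, 0, 0, 0.3, 0],
    [45, 0, 0, 0.3, 0],
    [45, 0, 0, 0.19, 0],
    [45, 0, 0, 0.08, 0],
    [45, 0, 0, 0.02, 0],
    [45, 0, 0, 0, 0],
    [0, 0, 0, 0, 0],
    [0, 0, 0, 0, 0]
  ],
  "newtons": 45
}}

```text
clock: 26.28
tcp_pos: [518.4, 274.5, 40.3]
orientation: [0.385, 3.116, 0.002]
wrist_force: [0.3, 0.8, 0.2]
grip_width: 32.3
grasp_force: 0.0
```

Request:
{"op": "arm_command", "data": {
  "series": [
    [0, 0, 0, 0, 0],
    [0, 0, 0, 0, 0],
    [0, 0, 0, 0, 0],
    [0, 0, 0, 0, 0],
    [0, 0, 0, 0, 0],
    [0, 0, 0, 0, 0],
    [0, 0, 0, 0, 0],
    [0, 0, 0, 0, 0],
    [0, 0, 0, 0, 0],
    [0, 0, 0, 0, 0]
  ]
}}

```text
clock: 27.12
tcp_pos: [517.7, 274.1, 38.9]
orientation: [0.385, 3.117, 0.0]
wrist_force: [-2.3, -1.6, 4.6]
grip_width: 7.8
grasp_force: 45.0
```

Request:
{"op": "arm_command", "data": {
  "series": [
    [0, 0, 0, -0.1, 0],
    [0, 0, 0, -0.2, 0],
    [0, 0, 0, -0.27, 0],
    [0, 0, 0, -0.263, 0],
    [0, 0, 0, 0, -0.085],
    [0, 0, 0, 0, -0.086],
    [0, 0, 0, 0, -0.086],
    [0, 0, 0, 0, 0],
    [0, -0.038, -0.285, 0, 0],
    [0, -0.038, -0.285, 0, 0]
  ]
}}

```text
clock: 27.95
tcp_pos: [527.7, 206.1, 138.3]
orientation: [0.035, -3.141, 0.0]
wrist_force: [0.8, -0.6, -3.9]
grip_width: 7.7
grasp_force: 45.0
```

Request:
{"op": "arm_command", "data": {
  "series": [
    [0, -0.038, -0.285, 0, 0],
    [0, -0.038, -0.285, 0, 0],
    [0, -0.038, -0.285, 0, 0],
    [0, -0.038, -0.285, 0, 0],
    [0, -0.038, -0.285, 0, 0],
    [0, -0.036, -0.29, 0, 0],
    [0, 0, 0, 0.15, 0],
    [0, 0, 0, 0.15, 0],
    [0, 0, 0, 0.1, 0],
    [0, 0, 0, 0, 0]
  ]
}}

```text
clock: 28.78
tcp_pos: [558.7, 1.0, 88.0]
orientation: [0.033, -3.137, -0.001]
wrist_force: [0.8, 0.0, -4.5]
grip_width: 7.7
grasp_force: 45.0
```

```bash
cat > tee.py <<'E'
from h import *
import sys
s=robot.read_state(); print(s["clock"],s["tcp_pos"],"psi",np.degrees(2*np.arctan2(s["orientation"][1],s["orientation"][0])),s["wrist_force"],s["grip_width"])
for n in("top","scene","wrist"):
  m=robot.camera_model(n); p,d=robot.grab_frame(n); cv2.imwrite(f"pics/{sys.argv[1]}_{n}.png",p[:,:,::-1])
  W=cloud(d,m);X,Y,Z=W[...,0],W[...,1],W[...,2]
  lo,hi=float(sys.argv[2]),float(sys.argv[3])
  k,l,st,c=cv2.connectedComponentsWithStats(((abs(X-560)<75)&(abs(Y)<70)&(Z>lo)&(Z<hi)).astype(np.uint8))
  for i in range(1,k):
    if st[i,4]>100: print(n,c[i].round(),st[i,4],rect(W[l==i]),np.median(W[l==i][:,2]).round(1))
E
python3 tee.py t1 52 68
```

```text
28.7833 [558.70961095   0.99517022  87.97209364] psi -178.79280480489615 [ 0.81131488  0.0152697  -4.52051888] 7.710610971927783
scene [322. 256.] 594 (array([558.9,   3.3]), array([56.6, 80.8]), 1.14) 62.9
wrist [318. 260.] 11510 (array([559.9,   1.8]), array([56.9, 80.6]), 1.38) 62.6
```

View pics/t1_wrist.png

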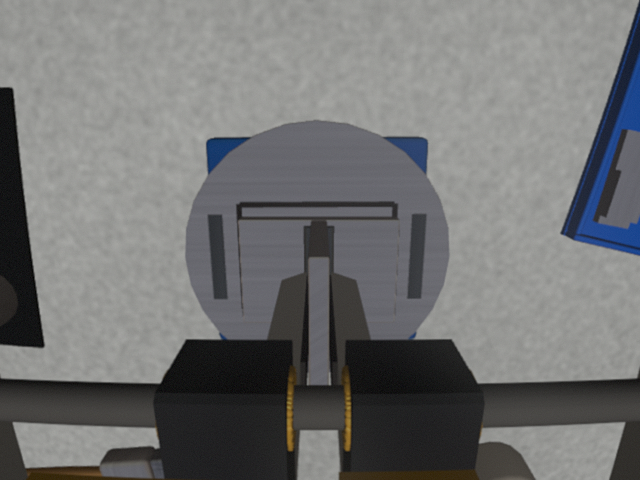

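The coupon hovers over the outline (238–398 columns), about 1.2 mm high in y and otherwise aligned. Nudging it and lowering.

Request:
{"op": "arm_command", "data": {
  "series": [
    [0, 0, -0.01, 0.04, 0],
    [0, 0, 0, 0.04, 0],
    [0, 0, 0, 0.025, 0],
    [0, 0, 0, 0.01, 0],
    [0, 0, 0, 0.01, 0],
    [0, 0, 0, 0.006, 0],
    [0, 0, 0, 0, 0],
    [0, 0, 0, 0, 0],
    [0, 0, 0, 0, 0],
    [0, 0, 0, 0, 0]
  ]
}}

```text
clock: 29.77
tcp_pos: [560.2, -0.3, 74.9]
orientation: [-0.036, 3.141, 0.0]
wrist_force: [-0.3, 0.7, -2.1]
grip_width: 7.4
grasp_force: 45.0
```

```bash
python3 tee.py t2 44 53
```

```text
29.7667 [ 5.60241719e+02 -3.46542108e-01  7.49192733e+01] psi 181.32216664430564 [-0.26692485  0.65290595 -2.10880529] 7.4414239826699005
scene [324. 262.] 451 (array([559.6,  21.5]), array([42.5, 56.5]), 89.96) 48.1
wrist [318. 261.] 11312 (array([5.6e+02, 3.0e-01]), array([56.8, 80.5]), 1.25) 46.8
```

View pics/t2_wrist.png

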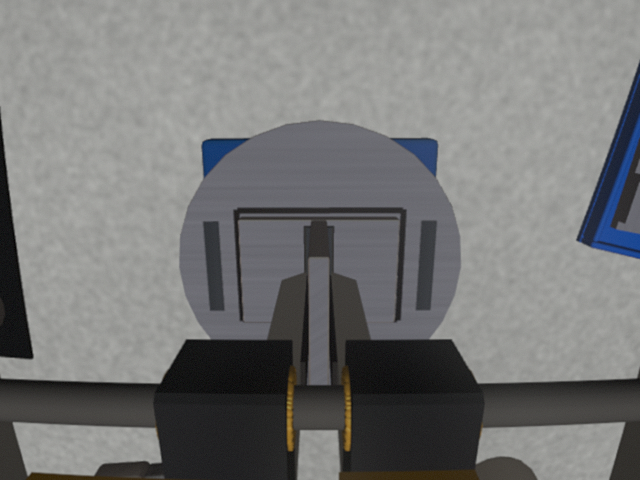

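The coupon base (241–398) sits centred between the outline sides (235–405). Pressing down the last fraction and releasing.

Request:
{"op": "arm_command", "data": {
  "series": [
    [0, 0, 0.002, 0.005, 0],
    [0, 0, 0, 0.003, 0],
    [0, 0, 0, 0, 0],
    [0, 0, 0, 0, 0],
    [25, 0, 0, 0, 0],
    [25, 0, 0, 0, 0],
    [25, 0, 0, 0, 0],
    [25, 0, 0, 0, 0],
    [25, 0, 0, 0, 0],
    [25, 0, 0, 0, 0]
  ]
}}

```text
clock: 30.75
tcp_pos: [560.2, -0.1, 73.7]
orientation: [0.036, -3.141, -0.0]
wrist_force: [0.5, 0.0, -0.2]
grip_width: 23.6
grasp_force: 0.0
```

Request:
{"op": "arm_command", "data": {
  "series": [
    [25, 0, 0, -0.05, 0],
    [25, 0, 0, -0.15, 0],
    [25, 0, 0, -0.3, 0],
    [25, 0, 0, -0.3, 0],
    [25, 0, 0, -0.3, 0],
    [65, 0, 0, 0, 0],
    [65, 0, 0, 0, 0],
    [65, 0, 0, 0, 0],
    [65, 0, 0, 0, 0],
    [65, 0, 0, 0, 0]
  ]
}}

```text
clock: 31.58
tcp_pos: [559.7, -0.1, 204.6]
orientation: [0.036, -3.139, -0.0]
wrist_force: [1.3, -0.7, 0.7]
grip_width: 53.4
grasp_force: 0.0
```

```bash
python3 tee.py t3 44 53
```

```text
31.5833 [ 5.59737421e+02 -7.74448698e-02  2.04575762e+02] psi -178.67788160544424 [ 1.26244933 -0.69477711  0.72536639] 53.398433693114775
scene [322. 258.] 623 (array([558.5,   0.9]), array([58.8, 82.2]), 1.14) 48.4
wrist [318. 215.] 6060 (array([5.599e+02, 1.000e-01]), array([56.4, 80.3]), 1.23) 46.8
```

View pics/t3_wrist.png

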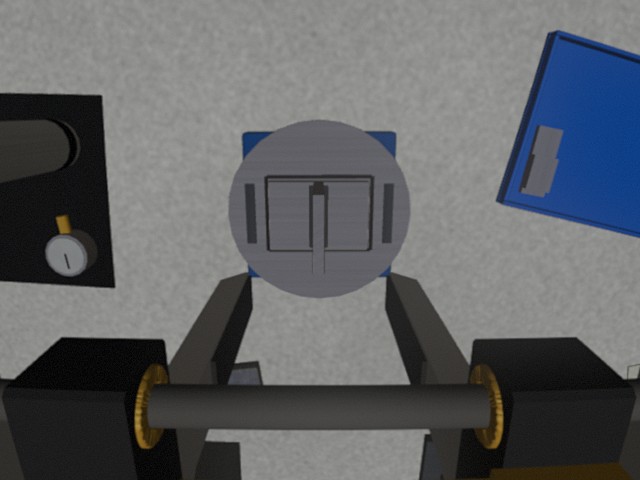

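The coupon sits squarely with an even margin inside the outline. Now the cylinder goes back: turn to the earlier heading, and return along the same commanded shifts.

Request:
{"op": "arm_command", "data": {
  "series": [
    [65, 0, 0, 0, 0.114],
    [65, 0, 0, 0, 0.114],
    [65, 0, 0, 0, 0.114],
    [65, 0, 0, 0, 0.114],
    [65, 0, 0, 0, 0.114],
    [65, 0, 0, 0, 0.114],
    [65, 0, 0, 0, 0.114],
    [65, 0, 0, 0, 0.114],
    [65, 0, 0, 0, 0.114],
    [65, 0, 0, 0, 0.114]
  ]
}}

```text
clock: 32.57
tcp_pos: [560.1, -0.1, 205.5]
orientation: [-1.743, -2.613, 0.0]
wrist_force: [-0.7, 0.2, 0.7]
grip_width: 61.4
grasp_force: 0.0
```

Request:
{"op": "arm_command", "data": {
  "series": [
    [65, 0, 0, 0, 0.114],
    [65, 0, 0, 0, 0.114],
    [65, 0, 0, 0, 0.114],
    [65, 0, 0, 0, 0.114],
    [65, 0, 0, 0, 0.114],
    [65, 0, 0, 0, 0],
    [65, -0.285, -0.009, 0, 0],
    [65, -0.285, 0, 0, 0],
    [65, -0.285, 0, 0, 0],
    [65, -0.285, 0, 0, 0]
  ]
}}

```text
clock: 33.4
tcp_pos: [531.8, -135.3, 205.7]
orientation: [-2.423, -1.999, 0.0]
wrist_force: [1.0, 0.9, -0.3]
grip_width: 60.9
grasp_force: 0.0
```

Request:
{"op": "arm_command", "data": {
  "series": [
    [65, -0.285, 0, 0, 0],
    [65, -0.285, 0, 0, 0],
    [65, -0.286, 0, 0, 0],
    [65, 0, 0, 0, 0],
    [65, 0, 0, 0, 0],
    [65, 0, 0, 0, 0],
    [65, 0, 0, 0, 0],
    [65, 0, 0, 0, 0],
    [65, 0, 0, 0, 0],
    [65, 0, 0, 0, 0]
  ]
}}

```text
clock: 34.23
tcp_pos: [512.5, -234.2, 205.9]
orientation: [2.428, 1.994, 0.0]
wrist_force: [-0.5, -0.3, -0.4]
grip_width: 61.1
grasp_force: 0.0
```

Request:
{"op": "arm_command", "data": {
  "series": [
    [65, 0, 0, 0.25, 0],
    [65, 0, 0, 0.3, 0],
    [65, 0, 0, 0.3, 0],
    [65, 0, 0, 0.137, 0],
    [65, 0, 0, 0.06, 0],
    [65, 0, 0, 0.004, 0],
    [30, 0, 0, 0, 0],
    [30, 0, 0, 0, 0],
    [30, 0, 0, 0, 0],
    [30, 0, 0, 0, 0]
  ],
  "newtons": 40
}}

```text
clock: 35.07
tcp_pos: [512.8, -235.1, 81.0]
orientation: [2.427, 1.991, 0.001]
wrist_force: [-1.9, 0.6, 5.4]
grip_width: 43.9
grasp_force: 39.8
```

Request:
{"op": "arm_command", "data": {
  "series": [
    [30, 0, 0, 0, 0],
    [30, 0, 0, 0, 0],
    [30, 0, 0, 0, 0],
    [30, 0, 0, -0.15, 0],
    [30, 0, 0, -0.3, 0],
    [30, 0, 0, -0.3, 0],
    [30, 0, 0, -0.3, 0],
    [30, 0, 0, 0, 0],
    [30, 0, 0, 0, 0],
    [30, 0, 0, 0, 0]
  ]
}}

```text
clock: 35.9
tcp_pos: [511.8, -234.6, 204.7]
orientation: [-2.428, -1.992, 0.001]
wrist_force: [0.6, 0.8, -4.3]
grip_width: 43.6
grasp_force: 39.8
```

Request:
{"op": "arm_command", "data": {
  "series": [
    [30, 0.283, -0.075, 0, 0],
    [30, 0.283, -0.075, 0, 0],
    [30, 0.283, -0.075, 0, 0],
    [30, 0.283, -0.075, 0, 0],
    [30, 0.283, -0.075, 0, 0],
    [30, 0.283, -0.075, 0, 0],
    [30, 0.283, -0.075, 0, 0],
    [30, 0.283, -0.075, 0, 0],
    [30, 0.283, -0.075, 0, 0],
    [30, 0.283, -0.075, 0, 0]
  ]
}}

```text
clock: 36.73
tcp_pos: [489.3, 117.4, 204.0]
orientation: [-2.428, -1.991, 0.004]
wrist_force: [1.3, 0.3, -3.0]
grip_width: 43.7
grasp_force: 39.9
```

Request:
{"op": "arm_command", "data": {
  "series": [
    [30, 0.283, -0.075, 0, 0],
    [30, 0.283, -0.075, 0, 0],
    [30, 0.283, -0.075, 0, 0],
    [30, 0.283, -0.075, 0, 0],
    [30, 0.283, -0.075, 0, 0],
    [30, 0.283, -0.075, 0, 0],
    [30, 0.278, -0.067, 0, 0],
    [30, 0, 0, 0, 0],
    [30, 0, 0, 0, 0],
    [30, 0, 0, 0, 0]
  ]
}}

```text
clock: 37.57
tcp_pos: [475.5, 359.9, 204.0]
orientation: [-2.429, -1.993, 0.004]
wrist_force: [-0.2, -0.2, -2.6]
grip_width: 43.7
grasp_force: 40.0
```

Request:
{"op": "arm_command", "data": {
  "series": [
    [30, 0, 0, 0.2, 0],
    [30, 0, 0, 0.3, 0],
    [30, 0, 0, 0.25, 0],
    [30, 0, 0, 0.17, 0],
    [30, 0, 0, 0.08, 0],
    [30, 0, 0, 0.02, 0],
    [30, 0, 0, 0.01, 0],
    [30, 0, 0, 0.01, 0],
    [30, 0, 0, 0.004, 0],
    [30, 0, 0, 0, 0]
  ]
}}

```text
clock: 38.4
tcp_pos: [476.5, 360.6, 81.5]
orientation: [2.429, 1.992, 0.003]
wrist_force: [-0.3, -1.7, 2.5]
grip_width: 43.5
grasp_force: 40.0
```

Request:
{"op": "arm_command", "data": {
  "series": [
    [65, 0, 0, 0, 0],
    [65, 0, 0, 0, 0],
    [65, 0, 0, 0, 0],
    [65, 0, 0, -0.15, 0],
    [65, 0, 0, -0.3, 0],
    [65, 0, 0, -0.3, 0],
    [65, 0, 0, -0.3, 0],
    [65, -0.292, 0.073, 0, 0],
    [65, -0.292, 0.073, 0, 0],
    [65, -0.292, 0.073, 0, 0]
  ]
}}

```text
clock: 39.23
tcp_pos: [480.9, 251.4, 206.9]
orientation: [2.427, 1.994, 0.002]
wrist_force: [1.4, -0.6, 0.5]
grip_width: 61.4
grasp_force: 0.0
```

Request:
{"op": "arm_command", "data": {
  "series": [
    [65, -0.292, 0.073, 0, 0],
    [65, -0.292, 0.073, 0, 0],
    [65, -0.292, 0.073, 0, 0],
    [65, -0.292, 0.073, 0, 0],
    [65, -0.292, 0.073, 0, 0],
    [65, -0.292, 0.073, 0, 0],
    [65, -0.292, 0.073, 0, 0],
    [65, -0.292, 0.073, 0, 0],
    [65, -0.292, 0.073, 0, 0],
    [65, -0.292, 0.073, 0, 0]
  ]
}}

```text
clock: 40.07
tcp_pos: [498.3, -110.2, 206.8]
orientation: [2.428, 1.992, 0.001]
wrist_force: [0.9, 0.4, 0.0]
grip_width: 61.0
grasp_force: 0.0
```

Request:
{"op": "arm_command", "data": {
  "series": [
    [65, -0.292, 0.073, 0, 0],
    [65, -0.292, 0.073, 0, 0],
    [65, -0.292, 0.073, 0, 0],
    [65, -0.292, 0.073, 0, 0],
    [65, -0.292, 0.073, 0, 0],
    [65, -0.287, 0.077, 0, 0],
    [65, 0, 0, 0, 0],
    [65, 0, 0, 0, 0],
    [65, 0, 0, 0, 0],
    [65, 0, 0, 0, 0]
  ]
}}

```text
clock: 40.9
tcp_pos: [509.8, -323.4, 206.6]
orientation: [2.428, 1.994, 0.0]
wrist_force: [-0.1, -0.1, 0.8]
grip_width: 61.2
grasp_force: 0.0
```

```bash
python3 - <<'E'
from h import *
s=robot.read_state(); print(s["clock"],s["tcp_pos"],s["orientation"])
m=robot.camera_model("scene"); p,d=robot.grab_frame("scene")
W=cloud(d,m);X,Y,Z=W[...,0],W[...,1],W[...,2]
for lo,hi in((108,130),(132,155)):
  k,l,st,c=cv2.connectedComponentsWithStats(((X>420)&(X<600)&(Y>150)&(Y<450)&(Z>lo)&(Z<hi)).astype(np.uint8))
  for i in range(1,k):
    if st[i,4]>60: print(st[i,4],rect(W[l==i]),np.median(W[l==i][:,2]))
E
```

```text
40.9 [ 509.75964976 -323.42515686  206.62669237] [2.42782482e+00 1.99363781e+00 2.42259445e-04]
642 (array([474.8, 359.5]), array([44.3, 42.8]), 38.02) 118.97352354107127
82 (array([475. , 359.8]), array([12.4, 11.3]), 35.51) 143.06007652485908
```

Request:
{"op": "arm_command", "data": {
  "series": [
    [65, -0.008, 0, 0.25, 0],
    [65, 0, 0, 0.3, 0],
    [65, 0, 0, 0.22, 0],
    [65, 0, 0, 0.1, 0],
    [65, 0, 0, 0.05, 0],
    [65, 0, 0, 0.004, 0],
    [30, 0, 0, 0, 0],
    [30, 0, 0, 0, 0],
    [30, 0, 0, 0, 0],
    [30, 0, 0, 0, 0]
  ],
  "newtons": 40
}}

```text
clock: 41.78
tcp_pos: [509.9, -325.7, 96.8]
orientation: [2.427, 1.991, 0.001]
wrist_force: [0.9, 1.0, 5.1]
grip_width: 41.7
grasp_force: 40.0
```

Request:
{"op": "arm_command", "data": {
  "series": [
    [30, 0, 0, 0, 0],
    [30, 0, 0, 0, 0],
    [30, 0, 0, 0, 0],
    [30, 0, 0, -0.1, 0],
    [30, 0, 0, -0.3, 0],
    [30, 0, 0, -0.3, 0],
    [30, 0, 0, -0.3, 0],
    [30, 0, 0, -0.05, 0],
    [30, 0, 0, 0, 0],
    [30, 0, 0, 0, 0]
  ]
}}

```text
clock: 42.62
tcp_pos: [509.0, -325.1, 220.5]
orientation: [-2.428, -1.992, 0.001]
wrist_force: [0.1, 0.2, -4.8]
grip_width: 41.5
grasp_force: 40.0
```

Request:
{"op": "arm_command", "data": {
  "series": [
    [30, 0.293, -0.081, 0, 0],
    [30, 0.293, -0.081, 0, 0],
    [30, 0.293, -0.081, 0, 0],
    [30, 0.293, -0.081, 0, 0],
    [30, 0.293, -0.081, 0, 0],
    [30, 0.293, -0.081, 0, 0],
    [30, 0.293, -0.081, 0, 0],
    [30, 0.293, -0.081, 0, 0],
    [30, 0.293, -0.081, 0, 0],
    [30, 0.293, -0.081, 0, 0]
  ]
}}

```text
clock: 43.45
tcp_pos: [481.4, 40.1, 219.4]
orientation: [-2.427, -1.991, 0.005]
wrist_force: [0.7, 0.4, -4.7]
grip_width: 41.7
grasp_force: 40.0
```

Request:
{"op": "arm_command", "data": {
  "series": [
    [30, 0.293, -0.081, 0, 0],
    [30, 0.293, -0.081, 0, 0],
    [30, 0.293, -0.081, 0, 0],
    [30, 0.293, -0.081, 0, 0],
    [30, 0.293, -0.081, 0, 0],
    [30, 0.293, -0.081, 0, 0],
    [30, 0.298, -0.079, 0, 0],
    [30, 0, 0, 0, 0.017],
    [30, 0, 0, 0, 0],
    [30, 0, 0, 0, 0]
  ]
}}

```text
clock: 44.28
tcp_pos: [464.0, 293.1, 219.7]
orientation: [-2.446, -1.971, 0.005]
wrist_force: [-0.1, 0.2, -3.6]
grip_width: 41.9
grasp_force: 40.0
```

Request:
{"op": "arm_command", "data": {
  "series": [
    [30, 0, 0, 0.2, 0],
    [30, 0, 0, 0.3, 0],
    [30, 0, 0, 0.25, 0],
    [30, 0, 0, 0.17, 0],
    [30, 0, 0, 0.08, 0],
    [30, 0, 0, 0.02, 0],
    [30, 0, 0, 0.01, 0],
    [30, 0, 0, 0.01, 0],
    [30, 0, 0, 0.003, 0],
    [30, 0, 0, 0, 0]
  ]
}}

```text
clock: 45.12
tcp_pos: [465.1, 293.6, 97.6]
orientation: [2.446, 1.97, 0.002]
wrist_force: [-1.7, -1.9, 6.1]
grip_width: 41.7
grasp_force: 40.0
```

```bash
python3 - <<'E'
from h import *
s=robot.read_state(); print(s["clock"],s["tcp_pos"],s["orientation"],s["wrist_force"])
m=robot.camera_model("scene"); p,d=robot.grab_frame("scene")
W=cloud(d,m);X,Y,Z=W[...,0],W[...,1],W[...,2]
k,l,st,c=cv2.connectedComponentsWithStats(((X>420)&(X<600)&(Y>150)&(Y<450)&(Z>132)&(Z<155)).astype(np.uint8))
for i in range(1,k):
    if st[i,4]>60: print(st[i,4],rect(W[l==i]),np.median(W[l==i][:,2]))
E
```

```text
45.1167 [465.05891624 293.5782348   97.59178558] [2.44610265e+00 1.97026338e+00 2.23599661e-03] [-1.72354445 -1.89139905  6.06675687]
157 (array([461.2, 312.5]), array([13.3, 55.8]), 88.7) 142.1818685766743
81 (array([475. , 360.2]), array([11.1, 11.6]), 67.87) 143.41679261489043
```

Request:
{"op": "arm_command", "data": {
  "series": [
    [65, 0, 0, 0, 0],
    [65, 0, 0, 0, 0],
    [65, 0, 0, 0, 0],
    [65, 0, 0, -0.1, 0],
    [65, 0, 0, -0.22, 0],
    [65, 0, 0, -0.3, 0],
    [65, 0, 0, -0.3, 0],
    [65, 0, 0, 0, -0.017],
    [65, -0.286, 0.124, 0, 0],
    [65, -0.286, 0.124, 0, 0]
  ]
}}

```text
clock: 46.0
tcp_pos: [480.2, 220.7, 207.9]
orientation: [2.425, 1.996, 0.003]
wrist_force: [1.8, -0.3, -0.1]
grip_width: 61.4
grasp_force: 0.0
```

Request:
{"op": "arm_command", "data": {
  "series": [
    [65, -0.286, 0.124, 0, 0],
    [65, -0.286, 0.124, 0, 0],
    [65, -0.286, 0.124, 0, 0],
    [65, -0.286, 0.124, 0, 0],
    [65, -0.286, 0.124, 0, 0],
    [65, -0.286, 0.124, 0, 0],
    [65, -0.286, 0.124, 0, 0],
    [65, -0.286, 0.124, 0, 0],
    [65, -0.286, 0.124, 0, 0],
    [65, -0.286, 0.124, 0, 0]
  ]
}}

```text
clock: 46.83
tcp_pos: [559.3, -147.0, 207.7]
orientation: [2.428, 1.992, 0.001]
wrist_force: [1.2, 0.8, 0.3]
grip_width: 61.4
grasp_force: 0.0
```

Request:
{"op": "arm_command", "data": {
  "series": [
    [65, -0.286, 0.124, 0, 0],
    [65, -0.286, 0.124, 0, 0],
    [65, -0.286, 0.124, 0, 0],
    [65, -0.286, 0.124, 0, 0],
    [65, -0.283, 0.128, 0, 0],
    [65, 0, 0, 0, 0],
    [65, 0, 0, 0, 0],
    [65, 0, 0, 0, 0],
    [65, 0, 0, 0, 0],
    [65, 0, 0, 0, 0]
  ]
}}

```text
clock: 47.67
tcp_pos: [599.3, -326.5, 207.6]
orientation: [2.427, 1.994, 0.001]
wrist_force: [-0.0, 0.5, 0.6]
grip_width: 60.7
grasp_force: 0.0
```

```bash
python3 - <<'E'
from h import *
s=robot.read_state(); print(s["clock"],s["tcp_pos"],s["orientation"])
m=robot.camera_model("scene"); p,d=robot.grab_frame("scene")
W=cloud(d,m);X,Y,Z=W[...,0],W[...,1],W[...,2]
k,l,st,c=cv2.connectedComponentsWithStats(((X>420)&(X<600)&(Y>150)&(Y<450)&(Z>132)&(Z<155)).astype(np.uint8))
for i in range(1,k):
    if st[i,4]>60: print(st[i,4],rect(W[l==i]),np.median(W[l==i][:,2]))
E
```

```text
47.6667 [ 599.32714145 -326.53628314  207.56872869] [2.42698432e+00 1.99372113e+00 5.20024505e-04]
436 (array([464.4, 294.9]), array([43.5, 43.2]), 78.6) 142.43253852340985
80 (array([475.1, 359.7]), array([12.9, 11.2]), 25.73) 143.39648729392366
```

Request:
{"op": "arm_command", "data": {
  "series": [
    [65, 0, 0, 0.25, 0],
    [65, 0, 0, 0.3, 0],
    [65, 0, 0, 0.22, 0],
    [65, 0, 0, 0.1, 0],
    [65, 0, 0, 0.05, 0],
    [65, 0, 0, 0.009, 0],
    [30, 0, 0, 0, 0],
    [30, 0, 0, 0, 0],
    [30, 0, 0, 0, 0],
    [30, 0, 0, 0, 0]
  ],
  "newtons": 40
}}

```text
clock: 48.55
tcp_pos: [599.6, -328.0, 97.0]
orientation: [2.427, 1.991, 0.001]
wrist_force: [-0.8, 0.9, 6.2]
grip_width: 43.8
grasp_force: 40.0
```

Request:
{"op": "arm_command", "data": {
  "series": [
    [30, 0, 0, 0, 0],
    [30, 0, 0, 0, 0],
    [30, 0, 0, 0, 0],
    [30, 0, 0, -0.1, 0],
    [30, 0, 0, -0.3, 0],
    [30, 0, 0, -0.3, 0],
    [30, 0, 0, -0.3, 0],
    [30, 0, 0, -0.05, 0],
    [30, 0, 0, 0, 0],
    [30, 0, 0, 0, 0]
  ]
}}

```text
clock: 49.38
tcp_pos: [598.7, -327.5, 220.0]
orientation: [-2.428, -1.991, 0.001]
wrist_force: [0.0, -0.2, -5.0]
grip_width: 43.3
grasp_force: 40.0
```

Request:
{"op": "arm_command", "data": {
  "series": [
    [30, 0.286, -0.14, 0, 0],
    [30, 0.286, -0.14, 0, 0],
    [30, 0.286, -0.14, 0, 0],
    [30, 0.286, -0.14, 0, 0],
    [30, 0.286, -0.14, 0, 0],
    [30, 0.286, -0.14, 0, 0],
    [30, 0.286, -0.14, 0, 0],
    [30, 0.286, -0.14, 0, 0],
    [30, 0.286, -0.14, 0, 0],
    [30, 0.286, -0.14, 0, 0]
  ]
}}

```text
clock: 50.22
tcp_pos: [499.6, 43.3, 219.0]
orientation: [-2.427, -1.991, 0.005]
wrist_force: [0.6, 0.2, -3.8]
grip_width: 43.7
grasp_force: 40.0
```

Request:
{"op": "arm_command", "data": {
  "series": [
    [30, 0.286, -0.14, 0, 0],
    [30, 0.286, -0.14, 0, 0],
    [30, 0.286, -0.14, 0, 0],
    [30, 0.286, -0.14, 0, 0],
    [30, 0.286, -0.148, 0, 0],
    [30, 0, 0, 0, 0],
    [30, 0, 0, 0, 0],
    [30, 0, 0, 0, 0],
    [30, 0, 0, 0, 0],
    [30, 0, 0, 0, 0]
  ]
}}

```text
clock: 51.05
tcp_pos: [451.9, 225.5, 220.7]
orientation: [-2.43, -1.99, 0.002]
wrist_force: [-0.0, -0.1, -3.9]
grip_width: 43.9
grasp_force: 40.0
```

Request:
{"op": "arm_command", "data": {
  "series": [
    [30, 0, 0, 0.2, 0],
    [30, 0, 0, 0.3, 0],
    [30, 0, 0, 0.25, 0],
    [30, 0, 0, 0.17, 0],
    [30, 0, 0, 0.08, 0],
    [30, 0, 0, 0.02, 0],
    [30, 0, 0, 0.01, 0],
    [30, 0, 0, 0.01, 0],
    [30, 0, 0, 0.002, 0],
    [30, 0, 0, 0, 0]
  ]
}}

```text
clock: 51.88
tcp_pos: [452.5, 226.8, 97.6]
orientation: [2.428, 1.992, 0.004]
wrist_force: [0.5, -0.5, 3.2]
grip_width: 44.1
grasp_force: 40.0
```

Release, rise and retreat toward the robot's -y side, then check.

Request:
{"op": "arm_command", "data": {
  "series": [
    [65, 0, 0, 0, 0],
    [65, 0, 0, 0, 0],
    [65, 0, 0, 0, 0],
    [65, 0, 0, 0, 0],
    [65, 0, 0, -0.1, 0],
    [65, 0, 0, -0.3, 0],
    [65, 0, 0, -0.3, 0],
    [65, 0, 0, -0.3, 0],
    [65, 0, 0, -0.3, 0],
    [65, 0, 0, 0, 0]
  ]
}}

```text
clock: 52.72
tcp_pos: [453.4, 227.4, 259.2]
orientation: [2.427, 1.991, 0.015]
wrist_force: [-0.3, -0.0, 0.8]
grip_width: 61.1
grasp_force: 0.0
```

Request:
{"op": "arm_command", "data": {
  "series": [
    [65, -0.15, -0.05, 0, 0],
    [65, -0.15, -0.05, 0, 0],
    [65, 0, 0, 0, 0],
    [65, 0, 0, 0, 0],
    [65, 0, 0, 0, 0],
    [65, 0, 0, 0, 0],
    [65, 0, 0, 0, 0],
    [65, 0, 0, 0, 0],
    [65, 0, 0, 0, 0],
    [65, 0, 0, 0, 0]
  ]
}}

```text
clock: 53.55
tcp_pos: [432.9, 193.8, 252.1]
orientation: [-2.429, -1.993, 0.0]
wrist_force: [0.4, -0.3, 1.1]
grip_width: 61.2
grasp_force: 0.0
```

```bash
python3 - <<'E'
from h import *
s=robot.read_state(); print(s["clock"],s["tcp_pos"],s["wrist_force"])
for n in("scene","wrist"):
  m=robot.camera_model(n); p,d=robot.grab_frame(n); cv2.imwrite(f"pics/end_{n}.png",p[:,:,::-1])
  W=cloud(d,m);X,Y,Z=W[...,0],W[...,1],W[...,2]
  for lo,hi in((132,155),(110,125)):
    k,l,st,c=cv2.connectedComponentsWithStats(((X>420)&(X<600)&(Y>150)&(Y<450)&(Z>lo)&(Z<hi)).astype(np.uint8))
    for i in range(1,k):
      if st[i,4]>60: print(n,lo,st[i,4],rect(W[l==i]),np.median(W[l==i][:,2]).round(1))
E
```

```text
53.55 [432.90167708 193.76039304 252.14989359] [ 0.41463615 -0.32149105  1.06863373]
scene 132 320 (array([451.7, 227. ]), array([43.6, 44.2]), 88.16) 142.4
scene 132 435 (array([464.1, 295.1]), array([42.9, 43.8]), 77.5) 142.3
scene 132 79 (array([474.9, 360.2]), array([11.4, 12.4]), 63.33) 143.1
scene 110 85 (array([439.3, 219.3]), array([12. , 33.6]), 33.01) 118.4
scene 110 108 (array([462.3, 235.3]), array([18.1, 42.8]), 36.75) 118.5
scene 110 104 (array([450.2, 287.2]), array([21.1, 41.3]), 31.46) 119.1
scene 110 147 (array([476.4, 303.1]), array([30.4, 59.2]), 33.03) 117.8
scene 110 616 (array([475.2, 359.8]), array([44.1, 42.7]), 36.73) 118.9
wrist 132 1548 (array([464. , 294.3]), array([42.4, 42.4]), 77.93) 142.6
wrist 132 1189 (array([451.1, 226.4]), array([43.3, 42.5]), 79.97) 142.4
wrist 110 287 (array([470.4, 340. ]), array([ 6. , 27.8]), 78.07) 117.1
wrist 110 324 (array([464.2, 294.7]), array([35.2, 36.5]), 77.73) 117.7
wrist 110 242 (array([452.5, 217.4]), array([36.9, 19.4]), 7.43) 117.7
```

View pics/end_scene.png

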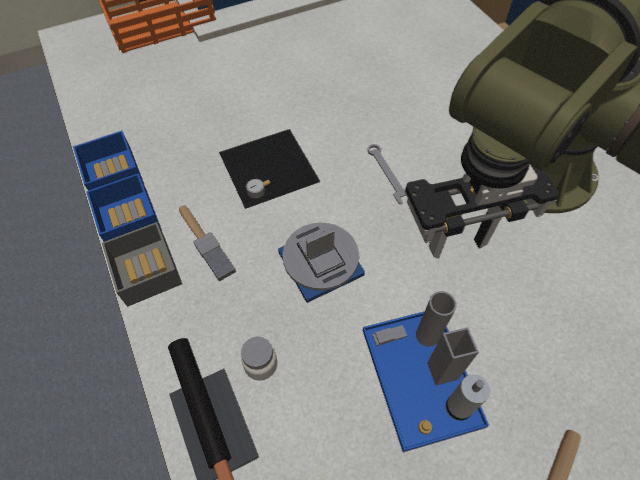

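The final view shows the pipe (436,318), tube (453,355) and cylinder (469,397) back within about 1 mm of where they stood. The tee is in the outline at (320,255), and the bystanders are unmoved.

```bash
python3 -c "
from cell import robot
print(robot.hand_in())"
```

```text
the job is handed in; nothing more can be done
None
```

The job is handed in at about 54 s of the 138 s allowed: the coupon sits squarely inside the positioner outline, the pipe, tube and cylinder are back within about 1 mm of their original tray spots, nothing was knocked over, and the fitting, lap piece and gauge look unmoved in the final picture.

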